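Flush the potato store: damper to its mark, then hold the fan dial at full

ROBOT

A 6-joint arm with a two-finger parallel gripper is mounted at the origin on the work surface. World frame = base frame: x ahead of the robot, y to its left, z up, the work surface at z = 0. Lengths are in m, angles in degrees, forces in N, time in s.
With the tool pointing down it reaches from about 0.375 to 0.9 m from the base axis. Payload 3.1 kg.
Tool frame: the origin (TCP) lies midway between the tips of the shut fingers; the grasp point (between the pads) lies bot.hold_point_z behind it (bot.hold_point_z is the distance from the TCP to the grasp point, in m); z points along the fingers, y is the direction in which the jaws open and shut (so a half turn about z gives the same grasp; the last joint's range is limited). The gripper opens to 87 mm and grips with 3 to 60 N. Pads are 19 mm wide; open, the fingers measure 117 mm over their backs; the gripper's body (75 mm by 190 mm) begins 51 mm behind the grasp point.
Start: joints at [63.512, 30.224, 82.088, -0, 67.689, -10.227], TCP at [0.175, 0.6, 0.223] pointing down, gripper open.
Joint ranges: [-176.69, 176.69], [-43.24, 126.21], [12.49, 139.97], [-82, 262], [0, 151.66], [-163.58, 163.58]. Speed limits (degrees/s): [159.86, 159.86, 180, 180, 180, 180].

INTERFACE

Orientations are given as a 3x3 rotation matrix whose columns are the frame's x, y, z axes.
In Python, from rig import bot, vision, hand_in gives the robot as it stands. The module is installed in compiled form; this text tells all that it offers.
- The arm moves only by the shell command python3 -m handwheel 'ROWS'. ROWS is JSON, a list of rows, each an object of numbers: "hand": the gripper's target within -1 to 1 (fully open at 1, half-way at 0, shut at -1); "dx", "dy", "dz": the shift along the world's x, y, z in cm; "wx", "wy", "wz": the turn, a rotation vector about the world's x, y, z in rad. In form: [{"hand": .., "dx": .., "dy": .., "dz": .., "wx": .., "wy": .., "wz": ..}, ...]. A call has 1 to 10 rows; each row shifts and turns the commanded pose from where the row before left it; what a row does not reach is not made up. A row lasts 1/10 s, in which the tool goes at most 50 mm and 8.59 degrees, less where a joint would pass 70% of its speed; a pose out of reach is approached as far as the arm can. A call with a gripper value outside its range is refused whole. The fingers move at their own pace and stop on an object; the grip force is fixed at half the most. Time passes only in rows, so rows that do not move let the fingers close. It gives the time, the measured TCP pose, the force and the opening at its end, in the units of the state.
- bot.read_state(): the state, without advancing time (a new reading comes with each control period).
- vision.capture(name): name is "side" or "top"; returns (picture, depth): 420x560x3 uint8, red, green, blue; 420x560 float32, m along the optical axis (not along the pixel's ray), 0 where there is no reading.
- vision.get_calibration(name): a dict with "fx", "fy", "cx", "cy" (pixels), "k1" (the pictures are not rectified: a ray, as slopes to the right and down, at radius r is drawn at 1 + k1 r^2 times it, then the intrinsics apply), "rvec" (rotation vector, rad) and "tvec" (3), from world to camera coordinates, as OpenCV has them. Camera axes: x right, y down, z forward; pixel columns grow to the right and rows downward; lengths in m; the calibration is good to about 2 mm. A picture is of the moment at which its call begins. get_calibration takes no time and is no camera call.
- hand_in(): hands the job in, once; it reports no verdict.
The state is a dict: "time_s": time; "joint_positions": joint angles; "qvel": joint speeds; "tau": joint torques, N m; "position": TCP position; "tcp_rot": TCP orientation; "force": force on the tool from outside, world axes, zero at the start; "moment": the same for the moment, N m; "opening": opening from 0.0 (shut) to 1.0 (fully open).
Only numpy, scipy, OpenCV 4.12 (cv2) and the standard library are available. Lean on these libraries where they do the work, as an engineer would, in place of code of your own. Each camera call takes 0.05 s, during which the arm holds its last target.

TASK

Flush the cold store with fresh air: first slide the black damper grip forward along its slot until its white line is level with the yellow set-mark, and only then turn the fan dial clockwise, past its first two clicks, to the third position marked with three red dots. The dial springs back to off when let go, so finish with the gripper still holding it at the third position; leave the damper at its mark and do not disturb the other things on the bench.

Things in the scene. Friction and masses are not known exactly. Their poses are not given: they have to be found in the camera images.
- damper_station: Grey control box screwed to the bench, 180 (x) x 130 (y) x 70 mm high; aluminium face with a slot along its x axis and ticks every 10 mm. Foot flange 190 x 160 mm; a low conduit elbow (48 mm high) reaches 128 mm to +x. Origin: centre of the underside; x points forward (away from the operator), along the slot, z up. Stands left or right of the fan station.
- slider_top (a point): Middle of the top of the black damper grip, 106 mm above the bench. The grip is an upright block 18 mm along the slot (x), 26 mm across it (y), its faces reaching 30 mm down from the top to 6 mm above the box, with a white line across the middle of its top and down its sides. Axes parallel to damper_station's; moves along x. About 2.5 N of friction; stays where left.
- damper_slide (a joint): Position of the damper grip along the slot, m: 0 at the near end, 0.1 at the far end (forward is open).
- mark_tip (a point): Point of the yellow set-mark, a saddle (14 x 12 mm, 3.6 mm high) screwed tight on a rail at the -y side of the slot; the point is 17 mm to -y of the slot's middle, 3 mm above the face. Axes as damper_station's. The grip is level when slider_top and mark_tip agree along this x. The mark is 35 to 95 mm from the slot's near end, forward of where the grip starts (0 to 20 mm).
- fan_station: Grey control box screwed to the bench, 160 (x) x 140 (y) x 70 mm high, fan dial on its aluminium face, dial axis 12 mm to -x of the centre. Foot flange and conduit elbow as on the damper station (reaches 118 mm). Origin: centre of the underside; x points forward, z up. Ticks beyond the dial, clockwise: open ring (off), one, two and three dots (the three are red).
- dial_grip (a point): On the upright axis of the fan dial, 103 mm above the bench, at gripping height. Round skirt of 31 mm radius, its top 81 mm above the bench, with an upright bar across it: 60 mm long, 14 mm thick, top 112 mm above the bench. x points along the bar to its white pointer end and turns with the dial, z up. At off the pointer is 0.654 rad left (anticlockwise) of fan_station's x.
- fan_dial (a joint): Angle of the fan dial, rad, growing clockwise seen from above: 0 off (start), detents felt at 0.436, 0.872 and 1.308 (third position), end stop at 1.36. A spring turns it back to off from every position, the detents do not hold it; turning takes at most 0.35 N m, holding it at the third about 0.26 N m.
- padlock: Bystander: red padlock lying flat, body 45 x 42 x 20 mm, shackle to 55 mm along +x. Origin: underside of the body.
- torch: Bystander: dark steel torch standing on its head, 42 mm diameter at the foot, 108 mm high. Origin: centre of its underside.
- gas_meter: Bystander: orange hand-held gas meter lying flat, 150 x 70 x 32 mm, sensor stub to 97 mm along +x. Origin: centre of its underside.
- sample_tray: Bystander: black open tray with two potatoes, 240 x 170 x 60 mm. Origin: centre of its underside.
- potato_a: Bystander: potato, 90 x 60 mm, in the tray.
- potato_b: Bystander: potato, 75 x 55 mm, in the tray.
- clipboard: Bystander: clipboard lying flat, 230 x 160 mm, 12 mm high at its clip. Origin: centre of its underside.
- mug: Bystander: blue mug, 80 mm diameter, 85 mm high. Origin: centre of its underside.

How it is judged:
By the outcome, as a careful person would: the job done as asked, in the order asked, and still so for the second after the job is handed in, while the arm keeps its last pose, push and grip.
It also fails if it takes over 48 s, if anything falls off the work surface, if the arm or the gripper's body presses on something with over 40 N, if the wrist force passes 120 N, or if a joint passes its speed limit or range.

## Working session

There is one attempt and no reset: what is moved stays moved. The work goes in short steps, Python scripts to look and compute and a shell command to move; the robot and the scene stay as the last step left them, time stands still between calls to the robot, and variables do not carry over. Pictures are saved under pics/ and viewed, and the job is handed in when it is done.

```bash
mkdir -p pics; cat > h.py <<'E'
import numpy as np,cv2
from rig import bot,vision
def cal(n):
    c=vision.get_calibration(n);R=cv2.Rodrigues(np.array(c['rvec'],float))[0];return c,R,np.array(c['tvec'],float).ravel()
def grab(n,tag):
    p,d=vision.capture(n);cv2.imwrite(f'pics/{tag}.png',p[...,::-1]);np.savez(f'pics/{tag}.npz',p=p,d=d);return p,d
def rays(n,u,v):
    c,R,t=cal(n);u=np.asarray(u,float);v=np.asarray(v,float)
    x=(u-c['cx'])/c['fx'];y=(v-c['cy'])/c['fy'];rd=np.hypot(x,y);r=rd.copy()
    for _ in range(20): r=rd/(1+c['k1']*r*r)
    s=1/(1+c['k1']*r*r);return np.stack([x*s,y*s,np.ones_like(x)],-1),R,t
def world(n,u,v,z):  # z depth
    q,R,t=rays(n,u,v);return (q*np.asarray(z)[...,None]-t)@R
def onplane(n,u,v,h):
    q,R,t=rays(n,u,v);o=-t@R;d=q@R;return o+d*((h-o[2])/d[...,2])[...,None]
def proj(n,P):
    c,R,t=cal(n);q=np.atleast_2d(P)@R.T+t;x=q[:,0]/q[:,2];y=q[:,1]/q[:,2];k=1+c['k1']*(x*x+y*y)
    return np.stack([c['fx']*x*k+c['cx'],c['fy']*y*k+c['cy']],-1)
E
python3 - <<'E'
from h import *
for n in('top','side'):
    grab(n,n+'0');c,R,t=cal(n);print(n,c,-t@R)
print(bot.read_state(),bot.hold_point_z)
E
```

```text
top {'fx': 385.3230429637425, 'fy': 385.3230429637425, 'cx': 283.9918199446623, 'cy': 211.6642064598009, 'k1': -0.030946930741687674, 'rvec': array([ 2.03432368, -2.1569367 ,  0.25857623]), 'tvec': array([0.00121833, 0.51705294, 1.0745351 ])} [ 0.24647654 -0.01476607  1.16661999]
side {'fx': 412.4925378875962, 'fy': 412.4925378875962, 'cx': 272.83164155423856, 'cy': 221.89135849418116, 'k1': 0.04163583886903292, 'rvec': array([ 2.36131529, -0.59910445,  0.24869835]), 'tvec': array([-0.43948402,  0.24818503,  1.19533555])} [ 0.07850413 -0.7309095   1.06919478]
{'time_s': 0.1, 'joint_positions': array([ 6.35125601e+01,  3.02741670e+01,  8.21487113e+01, -6.17919175e-05,
        6.76890317e+01, -1.02280076e+01]), 'qvel': array([-0.04270553, -0.16190275, -0.17282691, -0.02390137, -0.10889624,
        0.07281804]), 'tau': array([-3.51681847e-04, -4.40985453e+01, -1.77148962e+01,  6.34675403e-02,
        5.34611510e-02, -4.59797934e-05]), 'position': array([0.17467487, 0.59941334, 0.22166568]), 'tcp_rot': array([[-9.60003739e-01,  2.79985828e-01, -8.70235631e-04],
       [ 2.79986967e-01,  9.60002209e-01, -1.74861833e-03],
       [ 3.45839778e-04, -1.92233477e-03, -9.99998093e-01]]), 'force': array([ 0.61707192, -0.01741   , -0.54678917]), 'moment': array([-0.01076317, -0.06024445, -0.03208528]), 'opening': 1.0005660388151203} 0.0187
```

View pics/top0.png

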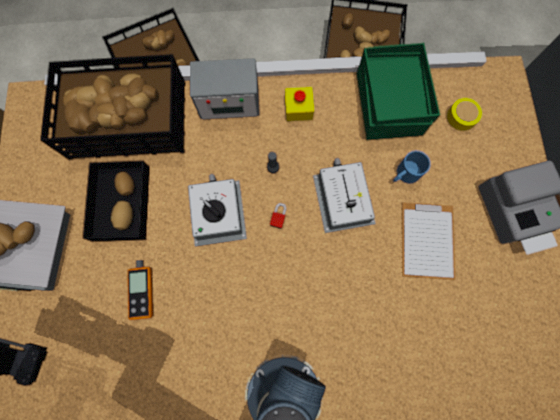

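View pics/side0.png

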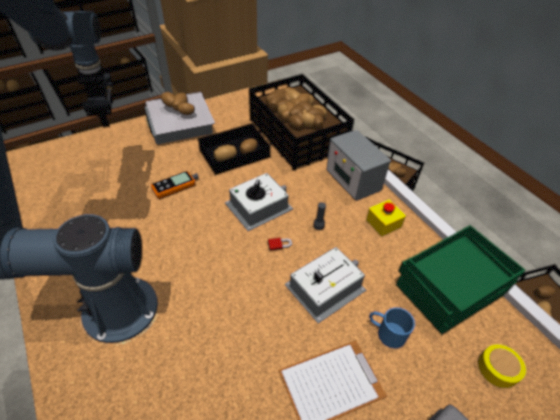

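The top view shows the fan station at about (214,210) and the damper at about (346,195), with the torch at (273,162) and the padlock at (278,217) between them. I'll enlarge both stations.

```bash
python3 - <<'E'
from h import *
p=cv2.imread('pics/top0.png')
a=cv2.resize(p[170:250,180:250],None,fx=5.5,fy=7*.786,interpolation=cv2.INTER_CUBIC)
b=cv2.resize(p[155:235,312:382],None,fx=5.5,fy=5.5,interpolation=cv2.INTER_CUBIC)
cv2.imwrite('pics/ta.png',np.hstack([a[:440],b[:440]]))
p=cv2.imread('pics/side0.png')
cv2.imwrite('pics/sa.png',np.hstack([cv2.resize(p[165:235,220:295],None,fx=5.3,fy=5.3,interpolation=cv2.INTER_CUBIC),cv2.resize(p[245:315,290:365],None,fx=5.3,fy=5.3,interpolation=cv2.INTER_CUBIC)]))
E
```

```text
(no output)
```

View pics/ta.png

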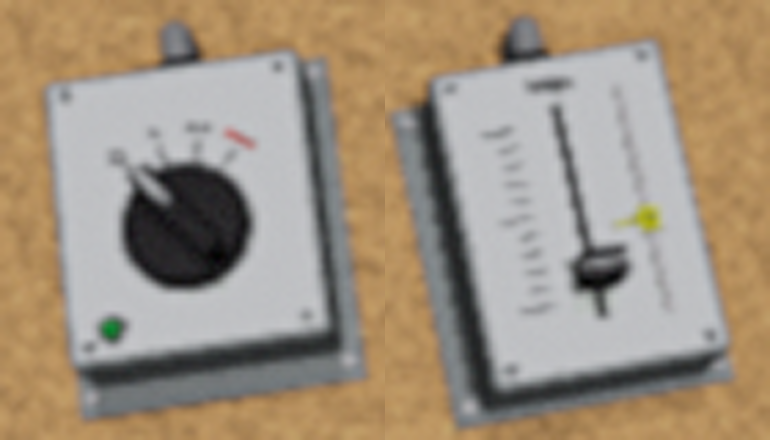

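View pics/sa.png

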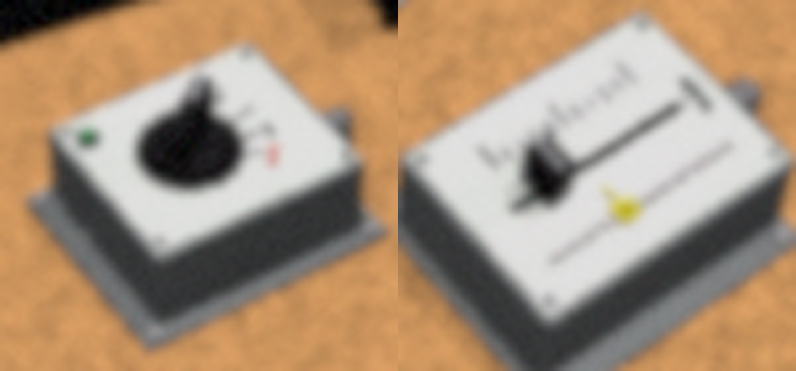

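```bash
cat > m.py <<'E'
from h import *
def face(n,tag,c0,h=0.07):
    p=np.load(f'pics/{tag}.npz')['p'].astype(int)
    # rectify to the plane: 0.5mm/px, image up = +x, left=+y
    g=np.arange(-130,130)*1e-3
    X,Y=np.meshgrid(c0[0]-g,c0[1]-g,indexing='ij')
    P=np.stack([X,Y,np.full(X.shape,h)],-1).reshape(-1,3)
    uv=proj(n,P).reshape(260,260,2).astype(np.float32)
    im=cv2.remap(p.astype(np.uint8),uv[...,0],uv[...,1],cv2.INTER_CUBIC)
    return im
def rect(im,c0):
    f=im.astype(int);m=((f.min(2)>135)&(f.max(2)-f.min(2)<40)).astype(np.uint8)
    k,l,s,_=cv2.connectedComponentsWithStats(m);i=1+np.argmax(s[1:,4])
    c=cv2.findContours((l==i).astype(np.uint8),0,2)[0];c=max(c,key=cv2.contourArea)
    (cx,cy),wh,a=cv2.minAreaRect(cv2.convexHull(c))
    return (c0[0]-(cy-130)*1e-3,c0[1]-(cx-130)*1e-3),wh,a
E
python3 - <<'E'
from m import *
for nm,uv in(('fan',(213,210)),('damp',(346,195))):
    c0=onplane('top',*uv,.07)[:2]
    for n in('top','side'):
        im=face(n,n+'0',c0);cv2.imwrite(f'pics/r_{nm}_{n}.png',im[...,::-1]);print(nm,n,rect(im,c0))
    print(c0)
im=np.vstack([np.hstack([cv2.imread(f'pics/r_{a}_{n}.png') for n in('top','side')]) for a in('fan','damp')])
cv2.imwrite('pics/rr.png',im)
E
```

```text
fan top ((np.float64(0.5412140450925477), np.float64(0.17869565715767324)), (156.80059814453125, 136.71209716796875), 85.00625610351562)
fan side ((np.float64(0.5405898080320007), np.float64(0.17352364482857166)), (160.59817504882812, 137.1028594970703), 84.87181091308594)
[0.53161109 0.17892939]
damp top ((np.float64(0.5612883655712367), np.float64(-0.21850583319931433)), (176.93179321289062, 126.6058578491211), 83.10757446289062)
damp side ((np.float64(0.5605952961132289), np.float64(-0.22153125434189244)), (179.96124267578125, 126.62484741210938), 83.02722930908203)
[ 0.55433995 -0.2152963 ]
```

View pics/rr.png

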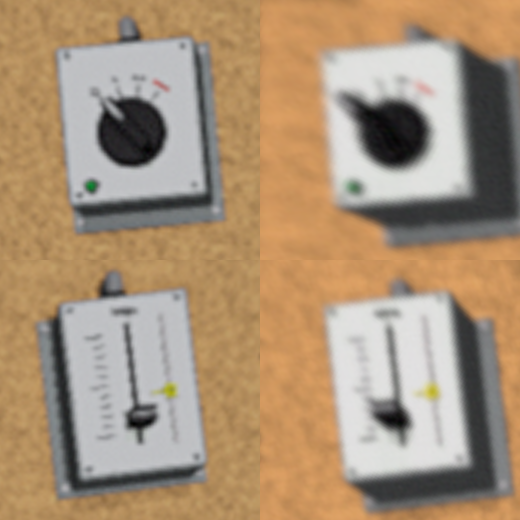

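```bash
cat >> m.py <<'E'
def boxrect(n,tag,c,yaw,h,x0,x1,y0,y1,s):
    # s px per mm; up=+x box, left=+y
    p=np.load(f'pics/{tag}.npz')['p']
    xs=np.arange(x1,x0,-1/s)*1e-3;ys=np.arange(y1,y0,-1/s)*1e-3
    X,Y=np.meshgrid(xs,ys,indexing='ij');C,S=np.cos(yaw),np.sin(yaw)
    P=np.stack([c[0]+C*X-S*Y,c[1]+S*X+C*Y,np.full(X.shape,h)],-1).reshape(-1,3)
    uv=proj(n,P).reshape(X.shape+(2,)).astype(np.float32)
    im=np.ascontiguousarray(cv2.remap(p,uv[...,0],uv[...,1],cv2.INTER_CUBIC))
    for v in range(int(np.ceil(x0/10))*10,int(x1),10):
        r=int((x1-v)*s);cv2.line(im,(0,r),(6,r),(255,0,255),1);cv2.putText(im,str(v),(8,r+4),0,.35,(255,0,255),1)
    return im[...,::-1]
DC={'top':(.5613,-.2185),'side':(.5606,-.2215)};DY=np.radians(6.93)
E
python3 - <<'E'
from m import *
cv2.imwrite('pics/d0.png',np.hstack([boxrect(n,n+'0',DC[n],DY,h,-65,65,-32,32,3)  for h in(.073,.106) for n in('top','side')]))
E
```

```text
(no output)
```

View pics/d0.png

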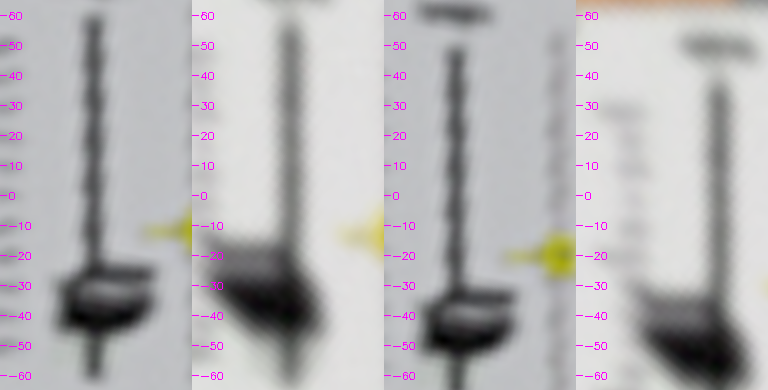

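```bash
python3 -m handwheel '[{"hand":1,"dx":2.5,"dy":-4,"dz":0,"wx":0,"wy":0,"wz":-0.058},{"hand":1,"dx":2.5,"dy":-4,"dz":0,"wx":0,"wy":0,"wz":-0.058},{"hand":1,"dx":2.5,"dy":-4,"dz":0,"wx":0,"wy":0,"wz":-0.058},{"hand":1,"dx":2.5,"dy":-4,"dz":0,"wx":0,"wy":0,"wz":-0.058},{"hand":1,"dx":2.5,"dy":-4,"dz":0,"wx":0,"wy":0,"wz":-0.058},{"hand":1,"dx":2.5,"dy":-4,"dz":0,"wx":0,"wy":0,"wz":-0.058},{"hand":1,"dx":2.5,"dy":-4,"dz":0,"wx":0,"wy":0,"wz":-0.058},{"hand":1,"dx":2.5,"dy":-4,"dz":0,"wx":0,"wy":0,"wz":-0.058},{"hand":1,"dx":2.5,"dy":-4,"dz":0,"wx":0,"wy":0,"wz":-0.058},{"hand":1,"dx":2.5,"dy":-4,"dz":0,"wx":0,"wy":0,"wz":-0.058}]'
python3 -m handwheel '[{"hand":1,"dx":1,"dy":-4.2,"dz":0,"wx":0,"wy":0,"wz":-0.058},{"hand":1,"dx":1,"dy":-4.2,"dz":0,"wx":0,"wy":0,"wz":-0.058},{"hand":1,"dx":1,"dy":-4.2,"dz":0,"wx":0,"wy":0,"wz":-0.058},{"hand":1,"dx":1,"dy":-4.2,"dz":0,"wx":0,"wy":0,"wz":-0.058},{"hand":1,"dx":1,"dy":-4.2,"dz":0,"wx":0,"wy":0,"wz":-0.058},{"hand":1,"dx":1,"dy":-4.2,"dz":0,"wx":0,"wy":0,"wz":-0.058},{"hand":1,"dx":1,"dy":-4.2,"dz":0,"wx":0,"wy":0,"wz":-0.058},{"hand":1,"dx":1,"dy":-4.2,"dz":0,"wx":0,"wy":0,"wz":-0.058},{"hand":1,"dx":1,"dy":-4.2,"dz":0,"wx":0,"wy":0,"wz":-0.058},{"hand":1,"dx":1,"dy":-4.2,"dz":0,"wx":0,"wy":0,"wz":-0.058}]'
python3 -m handwheel '[{"hand":1,"dx":0},{"hand":1,"dx":0}]'
```

```text
time_s: 1.1
position: [0.4254, 0.1982, 0.2224]
tcp_rot: [[-0.648, 0.762, -0.0], [0.762, 0.648, 0.0], [0.0, -0.0, -1.0]]
force: [0.5, -0.2, 0.3]
opening: 1.004
time_s: 2.1
position: [0.5248, -0.2217, 0.2222]
tcp_rot: [[-0.124, 0.992, -0.001], [0.992, 0.124, 0.001], [0.001, -0.001, -1.0]]
force: [0.2, -0.3, -0.1]
opening: 1.0invalid input
```

```bash
python3 -m handwheel '[{"hand":1,"dx":-0.15,"dy":-0.3,"dz":-3,"wx":0,"wy":0,"wz":0},{"hand":1,"dx":0,"dy":0,"dz":-3,"wx":0,"wy":0,"wz":0},{"hand":1,"dx":0,"dy":0,"dz":-3,"wx":0,"wy":0,"wz":0},{"hand":1,"dx":0,"dy":0,"dz":-2,"wx":0,"wy":0,"wz":0},{"hand":1,"dx":0,"dy":0,"dz":-1.5,"wx":0,"wy":0,"wz":0},{"hand":1,"dx":0,"dy":0,"dz":-1.0,"wx":0,"wy":0,"wz":0},{"hand":1,"dx":0,"dy":0,"dz":-0.7,"wx":0,"wy":0,"wz":0},{"hand":1,"dx":0,"dy":0,"dz":0,"wx":0,"wy":0,"wz":0}]'
python3 - <<'E'
from h import *
for n in('top','side'): grab(n,n+'1')
a=cv2.imread('pics/top1.png')[140:250,300:400];b=cv2.imread('pics/side1.png')[220:330,280:380]
cv2.imwrite('pics/v1.png',cv2.resize(np.hstack([a,b]),None,fx=4,fy=4,interpolation=2))
E
```

```text
time_s: 2.9
position: [0.5231, -0.2227, 0.0799]
tcp_rot: [[-0.127, 0.992, -0.001], [0.992, 0.127, 0.001], [0.001, -0.001, -1.0]]
force: [-0.1, 0.1, 0.6]
opening: 0.999
```

View pics/v1.png

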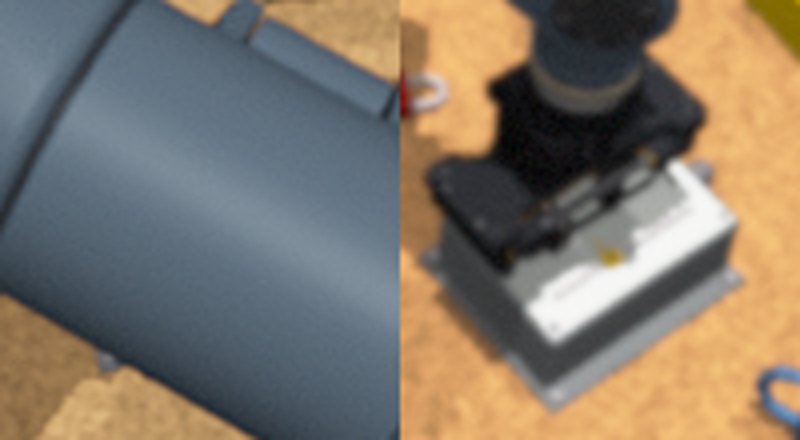

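The side view shows the fingers straddling the grip with the yellow mark clear of them, and the arm hides the top view. Closing.

```bash
python3 -m handwheel '[{"hand":-1,"dx":0,"dy":0,"dz":0,"wx":0,"wy":0,"wz":0},{"hand":-1,"dx":0,"dy":0,"dz":0,"wx":0,"wy":0,"wz":0},{"hand":-1,"dx":0,"dy":0,"dz":0,"wx":0,"wy":0,"wz":0},{"hand":-1,"dx":0,"dy":0,"dz":0,"wx":0,"wy":0,"wz":0},{"hand":-1,"dx":0,"dy":0,"dz":0,"wx":0,"wy":0,"wz":0},{"hand":-1,"dx":0,"dy":0,"dz":0,"wx":0,"wy":0,"wz":0},{"hand":-1,"dx":0,"dy":0,"dz":0,"wx":0,"wy":0,"wz":0},{"hand":-1,"dx":0,"dy":0,"dz":0,"wx":0,"wy":0,"wz":0}]'
python3 - <<'E'
from h import *
s=bot.read_state();print(s['position'],s['force'],s['opening']*87)
E
```

```text
time_s: 3.8
position: [0.5235, -0.223, 0.0805]
tcp_rot: [[-0.127, 0.992, -0.0], [0.992, 0.127, 0.0], [0.0, -0.0, -1.0]]
force: [-0.2, 0.3, -0.8]
opening: 0.354
[ 0.52346222 -0.22301796  0.08051855] [-0.20554023  0.27561572 -0.84419973] 30.821361080558358
```

```bash
python3 -m handwheel '[{"hand":-1,"dx":0,"dy":0,"dz":0,"wx":0,"wy":0,"wz":0},{"hand":-1,"dx":0,"dy":0,"dz":0,"wx":0,"wy":0,"wz":0},{"hand":-1,"dx":0,"dy":0,"dz":0,"wx":0,"wy":0,"wz":0},{"hand":-1,"dx":0,"dy":0,"dz":0,"wx":0,"wy":0,"wz":0}]'
python3 -m handwheel '[{"hand":-1,"dx":0,"dy":0,"dz":0,"wx":0,"wy":0,"wz":0}]'
```

```text
time_s: 4.2
position: [0.5229, -0.223, 0.0805]
tcp_rot: [[-0.127, 0.992, -0.001], [0.992, 0.127, 0.0], [0.0, -0.001, -1.0]]
force: [-2.6, -0.7, 1.4]
opening: 0.201
time_s: 4.3
position: [0.523, -0.2231, 0.0805]
tcp_rot: [[-0.127, 0.992, -0.001], [0.992, 0.127, 0.0], [0.0, -0.001, -1.0]]
force: [-2.0, -0.9, 1.5]
opening: 0.204
```

```bash
python3 -m handwheel '[{"hand":-1,"dx":0.4,"dy":0.05,"dz":0,"wx":0,"wy":0,"wz":0},{"hand":-1,"dx":0.5,"dy":0.06,"dz":0,"wx":0,"wy":0,"wz":0},{"hand":-1,"dx":0.5,"dy":0.06,"dz":0,"wx":0,"wy":0,"wz":0},{"hand":-1,"dx":0.5,"dy":0.06,"dz":0,"wx":0,"wy":0,"wz":0},{"hand":-1,"dx":0.4,"dy":0.05,"dz":0,"wx":0,"wy":0,"wz":0},{"hand":-1,"dx":0.2,"dy":0.02,"dz":0,"wx":0,"wy":0,"wz":0},{"hand":-1,"dx":0,"dy":0,"dz":0,"wx":0,"wy":0,"wz":0},{"hand":-1,"dx":0,"dy":0,"dz":0,"wx":0,"wy":0,"wz":0}]'
python3 - <<'E'
from m import *
for n in('top','side'): grab(n,n+'2')
b=cv2.imread('pics/side2.png')[235:325,285:375]
r=np.hstack([boxrect('side','side2',DC['side'],DY,h,-65,65,-32,32,3)  for h in(.073,.106)])
b=cv2.resize(b,(390,390),interpolation=2)
cv2.imwrite('pics/v2.png',np.hstack([r,b]))
E
```

```text
time_s: 5.1
position: [0.5492, -0.2198, 0.0805]
tcp_rot: [[-0.126, 0.992, 0.002], [0.992, 0.126, 0.0], [-0.0, 0.002, -1.0]]
force: [-0.2, -0.2, -0.3]
opening: 0.204
```

View pics/v2.png

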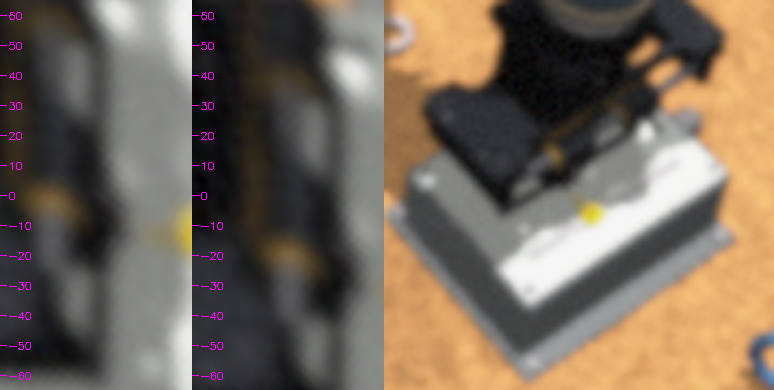

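```bash
python3 -m handwheel '[{"hand":0.2,"dx":0,"dy":0,"dz":0,"wx":0,"wy":0,"wz":0},{"hand":0.2,"dx":0,"dy":0,"dz":0,"wx":0,"wy":0,"wz":0},{"hand":0.2,"dx":0,"dy":0,"dz":0,"wx":0,"wy":0,"wz":0},{"hand":0.2,"dx":0,"dy":0,"dz":1,"wx":0,"wy":0,"wz":0},{"hand":0.2,"dx":0,"dy":0,"dz":3,"wx":0,"wy":0,"wz":0},{"hand":0.2,"dx":0,"dy":0,"dz":4,"wx":0,"wy":0,"wz":0},{"hand":0.2,"dx":0,"dy":0,"dz":4,"wx":0,"wy":0,"wz":0},{"hand":0.2,"dx":0,"dy":3,"dz":2,"wx":0,"wy":0,"wz":0},{"hand":0.2,"dx":0,"dy":4.5,"dz":0,"wx":0,"wy":0,"wz":0},{"hand":0.2,"dx":0,"dy":4.5,"dz":0,"wx":0,"wy":0,"wz":0}]'
python3 -m handwheel '[{"hand":0.2,"dx":-0.5,"dy":4.5,"dz":0,"wx":0,"wy":0,"wz":0},{"hand":0.2,"dx":-0.5,"dy":4.5,"dz":0,"wx":0,"wy":0,"wz":0},{"hand":0.2,"dx":-0.5,"dy":4.5,"dz":0,"wx":0,"wy":0,"wz":0},{"hand":0.2,"dx":-0.5,"dy":4.5,"dz":0,"wx":0,"wy":0,"wz":0},{"hand":0.2,"dx":0,"dy":0,"dz":0,"wx":0,"wy":0,"wz":0}]'
python3 - <<'E'
from m import *
for n in('top','side'): grab(n,n+'3')
cv2.imwrite('pics/d3.png',np.hstack([boxrect(n,n+'3',DC[n],DY,h,-65,65,-32,32,3)  for h in(.073,.106) for n in('top','side')]))
E
```

```text
time_s: 6.2
position: [0.549, -0.0996, 0.2227]
tcp_rot: [[-0.125, 0.992, 0.004], [0.992, 0.125, -0.001], [-0.002, 0.003, -1.0]]
force: [0.3, -0.3, 0.1]
opening: 0.6
time_s: 6.7
position: [0.5267, 0.085, 0.2214]
tcp_rot: [[-0.133, 0.991, -0.0], [0.991, 0.133, 0.002], [0.002, -0.0, -1.0]]
force: [0.5, -0.6, -0.2]
opening: 0.601
```

View pics/d3.png

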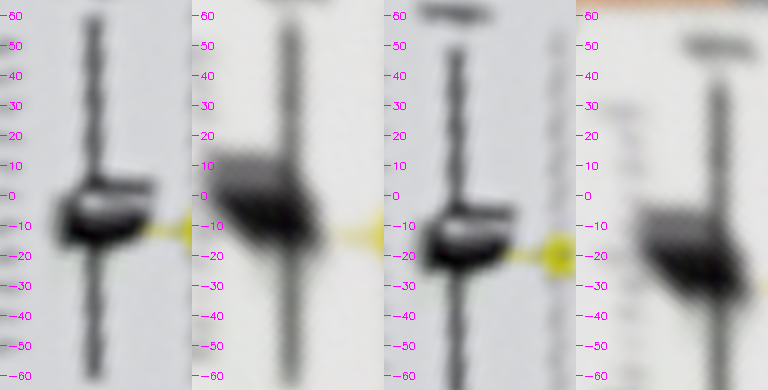

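View pics/top3.png

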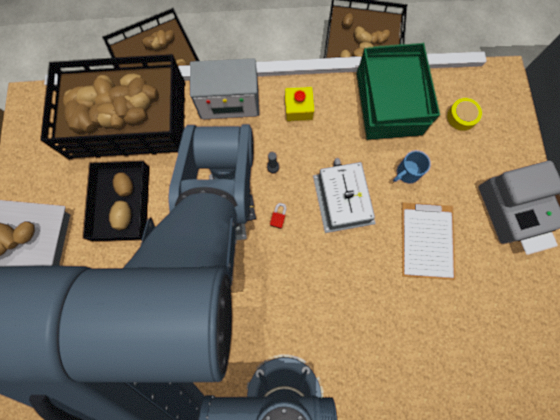

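```bash
cat > ov.py <<'E'
from m import *
import sys
def ov(tag,sx,DCo=None,yoff={'top':.0013,'side':-.0007},F=9):
    out=[]
    for n,(u0,v0) in (('top',(330,170)),('side',(305,250))):
        p=cv2.imread(f'pics/{n}{tag}.png')[v0:v0+42,u0:u0+42]
        im=cv2.resize(p,None,fx=F,fy=F,interpolation=cv2.INTER_CUBIC);im0=im.copy()
        C,S=np.cos(DY),np.sin(DY);c=DC[n]
        def P(x,y,z):
            y=y+yoff[n];q=proj(n,[[c[0]+C*x-S*y,c[1]+S*x+C*y,z]])[0];return tuple(int(round(a)) for a in ((q-[u0,v0]+.5)*F-.5))
        for z in(.106,.076):
            k=[P(sx+a,b,z) for a,b in((.009,.013),(.009,-.013),(-.009,-.013),(-.009,.013))]
            for i in range(4): cv2.line(im,k[i],k[(i+1)%4],(0,0,255),1)
        cv2.line(im,P(sx,.013,.106),P(sx,-.013,.106),(255,0,0),1)
        cv2.circle(im,P(MX[n],-.017,.073),4,(0,160,0),1)
        for e in(-.05,.05): cv2.circle(im,P(e,0,.07),4,(255,0,255),1)
        out.append(np.vstack([im0,im]))
    cv2.imwrite(f'pics/ov{tag}_{int(sx*1e4)}.png',cv2.resize(np.hstack(out),(756,756))[:,:])
MX={'top':-.0123,'side':-.0133}
E
python3 - <<'E'
from ov import *
import ov
ov.ov('3',-.0125)
a=cv2.imread('pics/ov3_-125.png');cv2.imwrite('pics/ov3.png',cv2.resize(a,(600,600)))
E
```

```text
(no output)
```

View pics/ov3.png

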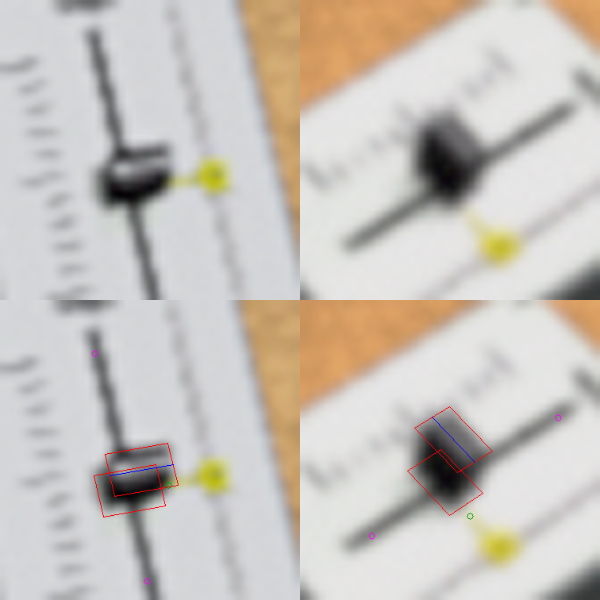

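```bash
cat > fit.py <<'E'
from m import *
from scipy.optimize import least_squares
def w(n,x,y,z,yo={'top':.0013,'side':-.0007}):
    C,S=np.cos(DY),np.sin(DY);c=DC[n];y=y+yo[n];return np.stack(np.broadcast_arrays(c[0]+C*x-S*y,c[1]+S*x+C*y,z),-1)
def tobox(n,P,yo={'top':.0013,'side':-.0007}):
    d=P[...,:2]-np.array(DC[n]);C,S=np.cos(DY),np.sin(DY);return C*d[...,0]+S*d[...,1],-S*d[...,0]+C*d[...,1]-yo[n]
def mark(n,tag):
    p=np.load(f'pics/{tag}.npz')['p'].astype(float)
    q=proj(n,w(n,-.0125,-.022,.073)[None])[0];u0,v0=(q-9).astype(int)
    a=p[v0:v0+19,u0:u0+19];W=a[...,:2].mean(2)-a[...,2];W=W-np.median(W);W[W<8]=0
    vv,uu=np.mgrid[v0:v0+19,u0:u0+19]
    bx,by=tobox(n,onplane(n,uu.ravel(),vv.ravel(),.073));W=W.ravel()
    for lo,hi in((-.034,-.012),(-.0225,-.012),(-.034,-.0225)):
        m=(by>lo)&(by<hi)&(abs(bx+.0125)<.013);print(n,tag,'mark x',lo,(W*bx)[m].sum()/W[m].sum(), (W*by)[m].sum()/W[m].sum())
SS=6
def render(n,pr,u0,v0,N):
    sx,sy,b,It,If,Is,Il,lw=pr
    im=None;M=N*SS;lay=np.zeros((M,M),np.uint8)
    def poly(pts,val):
        P=np.array([w(n,sx+x,sy+y,z) for x,y,z in pts]);q=(proj(n,P)-[u0,v0]+.5)*SS-.5
        cv2.fillPoly(lay,[np.round(q*16).astype(np.int32)],val,shift=4)
    X,Y=.009,.013;zt,zb=.106,.076
    poly([(-X,-Y,zt),(-X,Y,zt),(-X,Y,zb),(-X,-Y,zb)],2)
    poly([(.003,-.004,.076),(.003,.004,.076),(-.003,.004,.07),(-.003,-.004,.07)],2)
    if n=='side':
        poly([(-X,-Y,zt),(X,-Y,zt),(X,-Y,zb),(-X,-Y,zb)],3)
        poly([(-lw/2,-Y,zt),(lw/2,-Y,zt),(lw/2,-Y,zb),(-lw/2,-Y,zb)],5)
    poly([(-X,-Y,zt),(X,-Y,zt),(X,Y,zt),(-X,Y,zt)],1)
    poly([(-lw/2,-Y,zt),(lw/2,-Y,zt),(lw/2,Y,zt),(-lw/2,Y,zt)],4)
    return lay
def fit(n,tag,bgtag,sx0):
    g=np.load(f'pics/{tag}.npz')['p'].astype(float).mean(2);B=np.load(f'pics/{bgtag}.npz')['p'].astype(float).mean(2)
    q=proj(n,w(n,sx0,0,.09)[None])[0];N=20;u0,v0=(q-N/2).astype(int)
    G=g[v0:v0+N,u0:u0+N];Bg=B[v0:v0+N,u0:u0+N];Bg=Bg*np.median(G/Bg)
    best=None
    def model(p):
        sx,sy,b,lw=p
        lay=render(n,(sx,sy,b,0,0,0,0,lw),u0,v0,N)
        bl=lambda a:cv2.resize(cv2.GaussianBlur(a.astype(np.float32),(0,0),b*SS),(N,N),interpolation=cv2.INTER_AREA)
        ms=[bl(lay==i) for i in (1,2,3,4,5)];ms=[m for m in ms if m.max()>.05];bgw=1-sum(ms)
        # Bg is blurred already
        A=np.stack([m.ravel() for m in ms],1);r=(G-bgw*Bg).ravel()
        from scipy.optimize import nnls
        s,_=nnls(A,r)
        return (A@s-r),s
    for lw in(.002,.003):
      for b in(.6,.8,1.0):
        for sx in np.arange(sx0-.005,sx0+.005,.0005):
            for sy in np.arange(-.003,.0031,.001):
                r,s=model((sx,sy,b,lw));e=(r**2).mean()
                if best is None or e<best[0]: best=(e,sx,sy,b,lw,s)
    e=[ (round(float(x)*1e3,1),round(float(np.mean(model((x,best[2],best[3],best[4]))[0]**2)),1)) for x in np.arange(best[1]-.002,best[1]+.0021,.001)]
    print(n,tag,best[:5],best[5].round(),e)
E
python3 - <<'E'
from fit import *
for n in('top','side'):
    for t in '03': mark(n,n+t)
for n in('top','side'):
    fit(n,n+'3',n+'0',-.0115);fit(n,n+'0',n+'3',-.038)
E
```

```text
top top0 mark x -0.034 -0.011776073697374335 -0.029426402198469596
top top0 mark x -0.0225 -0.012828902728961986 -0.019464485955458535
top top0 mark x -0.034 -0.011658283136746883 -0.030540941847341654
top top3 mark x -0.034 -0.011658493963681875 -0.028798828739531702
top top3 mark x -0.0225 -0.011793487971554958 -0.019098645685398118
top top3 mark x -0.034 -0.011634894131629296 -0.030494627646191673
side side0 mark x -0.034 -0.013096364218849455 -0.028792477385394474
side side0 mark x -0.0225 -0.013259836190957369 -0.01874526921515167
side side0 mark x -0.034 -0.013077870419984722 -0.029929131238997694
side side3 mark x -0.034 -0.013164660062631391 -0.028585645390261028
side side3 mark x -0.0225 -0.013547918130444914 -0.01804832033320004
side side3 mark x -0.034 -0.01311402390968451 -0.029977839444477156Traceback (most recent call last):
  File "<stdin>", line 5, in <module>
  File "fit.py", line 50, in fit
    r,s=model((sx,sy,b,lw));e=(r**2).mean()
        ~~~~~^^^^^^^^^^^^^^
  File "fit.py", line 38, in model
    lay=render(n,(sx,sy,b,0,0,0,0,lw),u0,v0,N)
  File "fit.py", line 28, in render
    poly([(-X,-Y,zt),(X,-Y,zt),(X,Y,zt),(-X,Y,zt)],1)
    ~~~~^^^^^^^^^^^^^^^^^^^^^^^^^^^^^^^^^^^^^^^^^^^^^
  File "fit.py", line 20, in poly
    P=np.array([w(n,sx+x,sy+y,z) for x,y,z in pts]);q=(proj(n,P)-[u0,v0]+.5)*SS-.5
                                                       ~~~~^^^^^
  File "h.py", line 17, in proj
    c,R,t=cal(n);q=np.atleast_2d(P)@R.T+t;x=q[:,0]/q[:,2];y=q[:,1]/q[:,2];k=1+c['k1']*(x*x+y*y)
          ~~~^^^
  File "h.py", line 4, in cal
    c=vision.get_calibration(n);R=cv2.Rodrigues(np.array(c['rvec'],float))[0];return c,R,np.array(c['tvec'],float).ravel()
ValueError: time passes only in moves, steps and waits
```

```bash
sed -i 's/^def cal(n):/import functools\n@functools.lru_cache(None)\ndef cal(n):/' h.py; python3 - <<'E'
from fit import *
for n in('top','side'):
    fit(n,n+'3',n+'0',-.0115);fit(n,n+'0',n+'3',-.038)
E
```

```text
top top3 (np.float64(1162.2984255120564), np.float64(-0.007999999999999993), np.float64(0.002), 0.8, 0.003) [130.   0.  84.] [(-10.0, 1190.7), (-9.0, 1170.3), (-8.0, 1162.3), (-7.0, 1175.1), (-6.0, 1256.3)]
top top0 (np.float64(1851.1898140760084), np.float64(-0.03349999999999999), np.float64(0.001), 1.0, 0.003) [164.   0.   0.] [(-35.5, 1878.0), (-34.5, 1864.3), (-33.5, 1851.2), (-32.5, 1899.0), (-31.5, 1945.7)]
side side3 (np.float64(3327.075700636702), np.float64(-0.008999999999999994), np.float64(-0.002), 1.0, 0.003) [134.   0. 206.  57.  60.] [(-11.0, 3369.1), (-10.0, 3345.2), (-9.0, 3327.1), (-8.0, 3352.6), (-7.0, 3422.6)]
side side0 (np.float64(2509.6623860956624), np.float64(-0.03349999999999999), np.float64(-0.001), 1.0, 0.003) [226.   0. 227.   0.   0.] [(-35.5, 2784.1), (-34.5, 2698.3), (-33.5, 2509.7), (-32.5, 2534.8), (-31.5, 2546.2)]
```

```bash
python3 - <<'E'
s=open('fit.py').read()
s=s.replace("Bg=B[v0:v0+N,u0:u0+N];Bg=Bg*np.median(G/Bg)","""
    vv,uu=np.mgrid[v0:v0+N,u0:u0+N];bx,by=tobox(n,onplane(n,uu.ravel(),vv.ravel(),.07))
    Bg=0
    for xx in np.arange(.018,.042,.002):
        qq=proj(n,w(n,np.full_like(by,xx),by,np.full_like(by,.07))).astype(np.float32);Bg=Bg+cv2.remap(g.astype(np.float32),qq[:,:1],qq[:,1:],cv2.INTER_LINEAR)/12
    Bg=Bg.reshape(N,N);msk=(abs(by.reshape(N,N))<.022)&(abs(bx.reshape(N,N)-sx0-.002)<.032)&(by.reshape(N,N)>-.0155)""")
s=s.replace("A=np.stack([m.ravel() for m in ms],1);r=(G-bgw*Bg).ravel()","A=np.stack([m[msk] for m in ms],1);r=(G-bgw*Bg)[msk]")
s=s.replace("N=20","N=26")
open('fit.py','w').write(s)
E
python3 - <<'E'
from fit import *
for n in('top','side'):
    fit(n,n+'3',n+'0',-.0115);fit(n,n+'0',n+'3',-.038)
E
```

```text
top top3 (np.float64(499.4809077339562), np.float64(-0.009499999999999995), np.float64(0.003), 1.0, 0.002) [ 85.   0. 207.] [(-11.5, 558.4), (-10.5, 529.3), (-9.5, 499.5), (-8.5, 533.6), (-7.5, 620.7)]
top top0 (np.float64(438.1202007097336), np.float64(-0.03799999999999999), np.float64(0.003), 1.0, 0.002) [ 66.   0. 150.] [(-40.0, 453.1), (-39.0, 450.8), (-38.0, 438.1), (-37.0, 483.5), (-36.0, 541.4)]
side side3 (np.float64(410.6214421205434), np.float64(-0.011999999999999997), np.float64(-0.002), 1.0, 0.003) [ 70.  19. 164. 142.  61.] [(-14.0, 480.4), (-13.0, 416.3), (-12.0, 410.6), (-11.0, 431.5), (-10.0, 472.4)]
side side0 (np.float64(446.13448836694084), np.float64(-0.040499999999999994), np.float64(0.001), 1.0, 0.003) [ 60.  35.  66. 185.  46.] [(-42.5, 479.8), (-41.5, 461.7), (-40.5, 446.1), (-39.5, 463.2), (-38.5, 509.7)]
```

```bash
python3 - <<'E'
from fit import *
xs=np.arange(-50,25,1.5)*1e-3
for n in('top','side'):
  for t in '30':
    g=np.load(f'pics/{n}{t}.npz')['p'].astype(np.float32).mean(2)
    for y0 in(-.008,.006) :
        acc=0
        for y in np.arange(y0-.003,y0+.0031,.001):
            q=proj(n,w(n,xs,y,.106)).astype(np.float32);acc=acc+cv2.remap(g,q[:,:1],q[:,1:],cv2.INTER_CUBIC).ravel()/7
        k=(xs>-.03) if t=='3' else (xs<-.02)
        print(n,t,y0,' '.join(f'{x*1e3:.0f}:{a:.0f}' for x,a in zip(xs[k],acc[k])))
im=[]
for n in('top','side'):
    im.append(boxrect(n,n+'3',DC[n],DY,.106,-35,10,-22,22,8))
cv2.imwrite('pics/z3.png',np.hstack(im))
E
```

```text
top 3 -0.008 -29:215 -28:209 -26:198 -24:172 -23:142 -22:103 -20:75 -18:60 -17:61 -16:80 -14:106 -12:134 -11:151 -10:146 -8:117 -7:102 -5:118 -4:153 -2:186 -0:211 1:217 2:217 4:216 6:214 7:213 8:214 10:213 12:213 13:213 14:213 16:213 18:214 19:214 20:214 22:214 24:213
top 3 0.006 -29:116 -28:96 -26:70 -24:39 -23:16 -22:8 -20:21 -18:39 -17:57 -16:87 -14:116 -12:149 -11:165 -10:150 -8:114 -7:80 -5:68 -4:82 -2:110 -0:134 1:144 2:146 4:141 6:134 7:130 8:127 10:128 12:133 13:137 14:142 16:143 18:142 19:136 20:130 22:127 24:128
top 0 -0.008 -50:113 -48:79 -47:61 -46:55 -44:61 -42:79 -41:99 -40:114 -38:114 -36:99 -35:81 -34:89 -32:119 -30:156 -29:180 -28:195 -26:194 -24:191 -23:186 -22:183
top 0 0.006 -50:15 -48:14 -47:25 -46:38 -44:53 -42:75 -41:96 -40:115 -38:115 -36:91 -35:65 -34:58 -32:71 -30:91 -29:109 -28:118 -26:120 -24:119 -23:114 -22:109
side 3 -0.008 -29:25 -28:15 -26:13 -24:15 -23:18 -22:23 -20:33 -18:45 -17:60 -16:76 -14:90 -12:98 -11:101 -10:105 -8:115 -7:131 -5:152 -4:174 -2:192 -0:203 1:208 2:212 4:214 6:215 7:215 8:214 10:212 12:211 13:209 14:210 16:211 18:211 19:211 20:212 22:213 24:213
side 3 0.006 -29:156 -28:135 -26:117 -24:100 -23:83 -22:69 -20:61 -18:64 -17:74 -16:85 -14:97 -12:106 -11:111 -10:114 -8:119 -7:131 -5:152 -4:174 -2:195 -0:211 1:220 2:225 4:225 6:224 7:222 8:222 10:224 12:224 13:224 14:225 16:226 18:226 19:226 20:226 22:225 24:225
side 0 -0.008 -50:23 -48:31 -47:43 -46:60 -44:76 -42:89 -41:97 -40:99 -38:98 -36:102 -35:116 -34:138 -32:162 -30:180 -29:192 -28:200 -26:204 -24:207 -23:208 -22:208
side 0 0.006 -50:74 -48:64 -47:64 -46:74 -44:89 -42:103 -41:113 -40:117 -38:116 -36:117 -35:126 -34:143 -32:163 -30:183 -29:199 -28:210 -26:216 -24:218 -23:217 -22:216
```

View pics/z3.png

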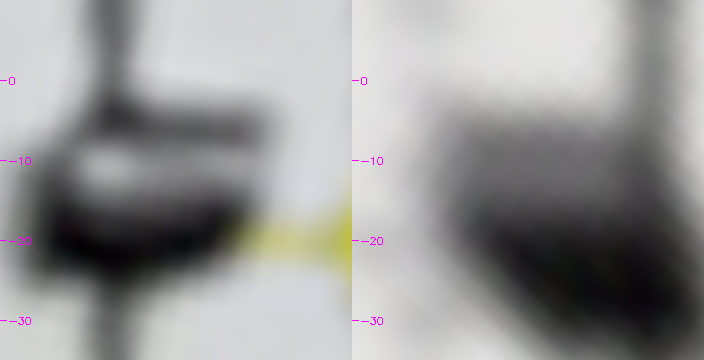

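Line and mark agree to about 1 mm in both cameras, with the line slightly too far forward (top view: line at −10.8, mark at −11.7). I'll regrasp it 1 mm further back.

```bash
python3 -m handwheel '[{"hand":0.2,"dx":0.4,"dy":-4.5,"dz":0,"wx":0,"wy":0,"wz":0},{"hand":0.2,"dx":0.5,"dy":-4.5,"dz":0,"wx":0,"wy":0,"wz":0},{"hand":0.2,"dx":0.5,"dy":-4.5,"dz":0,"wx":0,"wy":0,"wz":0},{"hand":0.2,"dx":0.5,"dy":-4.5,"dz":0,"wx":0,"wy":0,"wz":0},{"hand":0.2,"dx":0,"dy":-4.5,"dz":0,"wx":0,"wy":0,"wz":0},{"hand":0.2,"dx":0,"dy":-4.5,"dz":0,"wx":0,"wy":0,"wz":0},{"hand":0.2,"dx":0,"dy":-3,"dz":0,"wx":0,"wy":0,"wz":0},{"hand":0.2,"dx":0,"dy":0,"dz":-3,"wx":0,"wy":0,"wz":0},{"hand":0.2,"dx":0,"dy":0,"dz":0,"wx":0,"wy":0,"wz":0},{"hand":0.2,"dx":0,"dy":0,"dz":0,"wx":0,"wy":0,"wz":0}]'
```

```text
time_s: 7.8
position: [0.5464, -0.2208, 0.1903]
tcp_rot: [[-0.125, 0.992, -0.002], [0.992, 0.125, 0.001], [0.001, -0.002, -1.0]]
force: [-0.2, 0.3, 1.2]
opening: 0.601
```

```bash
python3 -m handwheel '[{"hand":0.2,"dx":0.15,"dy":0.1,"dz":-3,"wx":0,"wy":0,"wz":0},{"hand":0.2,"dx":0,"dy":0,"dz":-3,"wx":0,"wy":0,"wz":0},{"hand":0.2,"dx":0,"dy":0,"dz":-2.5,"wx":0,"wy":0,"wz":0},{"hand":0.2,"dx":0,"dy":0,"dz":-1.5,"wx":0,"wy":0,"wz":0},{"hand":0.2,"dx":0,"dy":0,"dz":-1,"wx":0,"wy":0,"wz":0},{"hand":0.2,"dx":0,"dy":0,"dz":0,"wx":0,"wy":0,"wz":0},{"hand":0.2,"dx":0,"dy":0,"dz":0,"wx":0,"wy":0,"wz":0}]'
python3 - <<'E'
from h import *
s=bot.read_state();print(s['position'],s['force'])
E
```

```text
time_s: 8.5
position: [0.5497, -0.2192, 0.0816]
tcp_rot: [[-0.127, 0.992, 0.002], [0.992, 0.127, -0.001], [-0.001, 0.001, -1.0]]
force: [-0.0, -0.5, -0.0]
opening: 0.596
[ 0.54972529 -0.21922313  0.08160884] [-0.04265248 -0.48817534 -0.00259193]
```

```bash
for i in 1 2 3; do python3 -m handwheel '[{"hand":0.2,"dx":-0.05,"dy":0,"dz":0,"wx":0,"wy":0,"wz":0}]'|grep pos; done; python3 -m handwheel '[{"hand":0.2,"dx":0,"dy":0,"dz":0,"wx":0,"wy":0,"wz":0}]'|grep pos
```

```text
position: [0.5494, -0.2195, 0.0819]
position: [0.5486, -0.2194, 0.0817]
position: [0.5478, -0.2192, 0.0813]
position: [0.5475, -0.2191, 0.081]
```

```bash
python3 -m handwheel '[{"hand":-1,"dx":0.05,"dy":0,"dz":0,"wx":0,"wy":0,"wz":0},{"hand":-1,"dx":0,"dy":0,"dz":0,"wx":0,"wy":0,"wz":0},{"hand":-1,"dx":0,"dy":0,"dz":0,"wx":0,"wy":0,"wz":0},{"hand":-1,"dx":0,"dy":0,"dz":0,"wx":0,"wy":0,"wz":0},{"hand":-1,"dx":0,"dy":0,"dz":0,"wx":0,"wy":0,"wz":0},{"hand":-1,"dx":0,"dy":0,"dz":0,"wx":0,"wy":0,"wz":0},{"hand":-1,"dx":0,"dy":0,"dz":0,"wx":0,"wy":0,"wz":0},{"hand":-1,"dx":0,"dy":0,"dz":0,"wx":0,"wy":0,"wz":0}]'; python3 -m handwheel '[{"hand":-1,"dx":0,"dy":0,"dz":0,"wx":0,"wy":0,"wz":0}]'
```

```text
time_s: 9.7
position: [0.5483, -0.219, 0.0805]
tcp_rot: [[-0.126, 0.992, 0.001], [0.992, 0.126, 0.0], [-0.0, 0.001, -1.0]]
force: [2.4, 0.8, -1.6]
opening: 0.203
time_s: 9.8
position: [0.5483, -0.219, 0.0805]
tcp_rot: [[-0.126, 0.992, 0.001], [0.992, 0.126, 0.0], [-0.0, 0.001, -1.0]]
force: [1.5, 0.0, -1.0]
opening: 0.206
```

```bash
python3 -m handwheel '[{"hand":0.2,"dx":0,"dy":0,"dz":0,"wx":0,"wy":0,"wz":0},{"hand":0.2,"dx":0,"dy":0,"dz":0,"wx":0,"wy":0,"wz":0},{"hand":0.2,"dx":0,"dy":0,"dz":0,"wx":0,"wy":0,"wz":0},{"hand":0.2,"dx":0,"dy":0,"dz":1,"wx":0,"wy":0,"wz":0},{"hand":0.2,"dx":0,"dy":0,"dz":3,"wx":0,"wy":0,"wz":0},{"hand":0.2,"dx":0,"dy":0,"dz":4,"wx":0,"wy":0,"wz":0},{"hand":0.2,"dx":0,"dy":0,"dz":4,"wx":0,"wy":0,"wz":0},{"hand":0.2,"dx":0,"dy":3,"dz":2,"wx":0,"wy":0,"wz":-0.05},{"hand":0.2,"dx":0,"dy":4.5,"dz":0,"wx":0,"wy":0,"wz":-0.1},{"hand":0.2,"dx":0,"dy":4.5,"dz":0,"wx":0,"wy":0,"wz":-0.1}]'
python3 -m handwheel '[{"hand":0.2,"dx":-0.3,"dy":4.5,"dz":0,"wx":0,"wy":0,"wz":-0.1},{"hand":0.2,"dx":-0.3,"dy":4.5,"dz":0,"wx":0,"wy":0,"wz":-0.1},{"hand":0.2,"dx":-0.3,"dy":4.5,"dz":0,"wx":0,"wy":0,"wz":-0.1},{"hand":0.2,"dx":-0.3,"dy":4.5,"dz":0,"wx":0,"wy":0,"wz":-0.1},{"hand":0.2,"dx":-0.3,"dy":4.5,"dz":0,"wx":0,"wy":0,"wz":-0.1},{"hand":0.2,"dx":-0.2,"dy":4.5,"dz":0,"wx":0,"wy":0,"wz":-0.1},{"hand":0.2,"dx":0,"dy":0,"dz":0,"wx":0,"wy":0,"wz":-0.1},{"hand":0.2,"dx":0,"dy":0,"dz":0,"wx":0,"wy":0,"wz":0}]'
python3 - <<'E'
from fit import *
for n in('top','side'): grab(n,n+'4');mark(n,n+'4')
xs=np.arange(-30,10,1.)*1e-3
for n in('top','side'):
    g=np.load(f'pics/{n}4.npz')['p'].astype(np.float32).mean(2)
    for y0 in(-.008,.006) :
        acc=0
        for y in np.arange(y0-.003,y0+.0031,.001):
            q=proj(n,w(n,xs,y,.106)).astype(np.float32);acc=acc+cv2.remap(g,q[:,:1],q[:,1:],cv2.INTER_CUBIC).ravel()/7
        print(n,y0,' '.join(f'{x*1e3:.0f}:{a:.0f}' for x,a in zip(xs,acc)))
im=[boxrect(n,n+'4',DC[n],DY,.106,-35,10,-22,22,8) for n in('top','side')]
cv2.imwrite('pics/z4.png',np.hstack(im))
# dial
FY=np.radians(5.05);FC={'top':(.5412,.1787),'side':(.5406,.1735)}
cv2.imwrite('pics/f0.png',np.hstack([boxrect(n,n+'0',FC[n],FY,h,-55,40,-45,45,3) for n,h in(('top',.081),('side',.081))]))
E
```

```text
time_s: 10.8
position: [0.5484, -0.0986, 0.2227]
tcp_rot: [[0.129, 0.992, 0.003], [0.992, -0.129, -0.001], [-0.001, 0.003, -1.0]]
force: [0.3, -0.3, -0.9]
opening: 0.598
time_s: 11.6
position: [0.5305, 0.1724, 0.2213]
tcp_rot: [[0.731, 0.682, 0.001], [0.682, -0.731, -0.0], [0.0, 0.001, -1.0]]
force: [0.9, 0.0, 0.2]
opening: 0.597
top top4 mark x -0.034 -0.011722507420134835 -0.029541553118811556
top top4 mark x -0.0225 -0.011886499397883192 -0.01962533116510542
top top4 mark x -0.034 -0.011705468121732175 -0.030571880743468206
side side4 mark x -0.034 -0.013120028836592856 -0.028534432505277044
side side4 mark x -0.0225 -0.013582913441637704 -0.018380522266860985
side side4 mark x -0.034 -0.013055997084892586 -0.029939043183806927
top -0.008 -30:209 -29:208 -28:203 -27:195 -26:185 -25:167 -24:146 -23:125 -22:102 -21:81 -20:68 -19:61 -18:61 -17:66 -16:77 -15:90 -14:104 -13:116 -12:124 -11:125 -10:121 -9:109 -8:95 -7:91 -6:103 -5:123 -4:150 -3:175 -2:192 -1:205 0:213 1:213 2:212 3:212 4:211 5:209 6:209 7:209 8:209 9:209
top 0.006 -30:116 -29:108 -28:93 -27:77 -26:59 -25:40 -24:26 -23:18 -22:16 -21:19 -20:27 -19:37 -18:46 -17:59 -16:77 -15:94 -14:111 -13:130 -12:143 -11:146 -10:136 -9:114 -8:91 -7:74 -6:67 -5:71 -4:83 -3:99 -2:114 -1:130 0:137 1:141 2:144 3:141 4:137 5:133 6:129 7:127 8:125 9:123
side -0.008 -30:23 -29:18 -28:15 -27:13 -26:14 -25:15 -24:17 -23:20 -22:24 -21:32 -20:42 -19:52 -18:63 -17:74 -16:86 -15:95 -14:102 -13:105 -12:106 -11:107 -10:109 -9:114 -8:122 -7:133 -6:146 -5:160 -4:173 -3:184 -2:193 -1:200 0:203 1:205 2:207 3:208 4:210 5:211 6:211 7:211 8:211 9:210
side 0.006 -30:157 -29:144 -28:129 -27:115 -26:102 -25:90 -24:80 -23:72 -22:66 -21:62 -20:63 -19:67 -18:75 -17:86 -16:96 -15:105 -14:112 -13:117 -12:119 -11:120 -10:121 -9:125 -8:132 -7:143 -6:157 -5:173 -4:187 -3:199 -2:208 -1:215 0:219 1:222 2:223 3:222 4:222 5:220 6:219 7:218 8:218 9:219
```

View pics/z4.png

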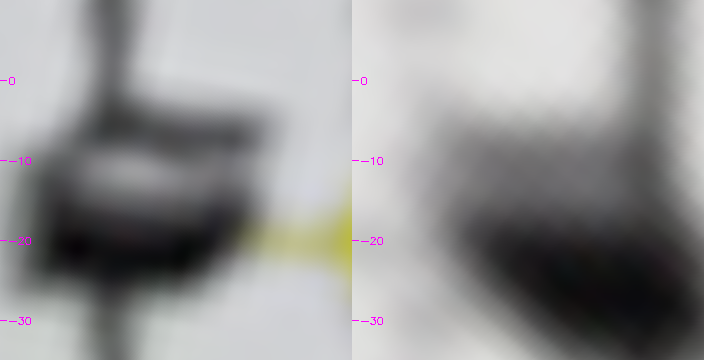

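View pics/f0.png

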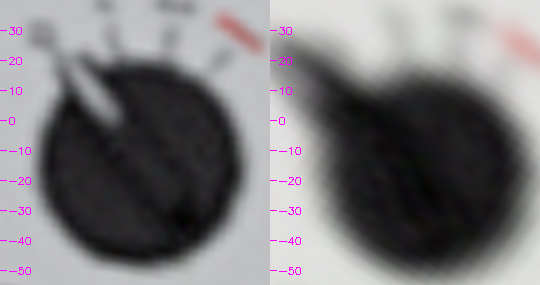

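Damper line now reads −11.3 against the mark at −11.7, so it's level. Descending over the dial with the jaws across the bar.

```bash
python3 -m handwheel '[{"hand":0.2,"dx":-0.3,"dy":0.1,"dz":-3,"wx":0,"wy":0,"wz":0},{"hand":0.2,"dx":0,"dy":0,"dz":-3,"wx":0,"wy":0,"wz":0},{"hand":0.2,"dx":0,"dy":0,"dz":-3,"wx":0,"wy":0,"wz":0},{"hand":0.2,"dx":0,"dy":0,"dz":-2,"wx":0,"wy":0,"wz":0},{"hand":0.2,"dx":0,"dy":0,"dz":-1.4,"wx":0,"wy":0,"wz":0},{"hand":0.2,"dx":0,"dy":0,"dz":-1,"wx":0,"wy":0,"wz":0},{"hand":0.2,"dx":0,"dy":0,"dz":0,"wx":0,"wy":0,"wz":0},{"hand":0.2,"dx":0,"dy":0,"dz":0,"wx":0,"wy":0,"wz":0}]'
python3 - <<'E'
from h import *
grab('side','side5')
b=cv2.imread('pics/side5.png')[130:240,200:310]
cv2.imwrite('pics/v5.png',cv2.resize(b,None,fx=5,fy=5,interpolation=2))
E
```

```text
time_s: 12.5
position: [0.5285, 0.1715, 0.087]
tcp_rot: [[0.734, 0.68, 0.001], [0.68, -0.734, 0.0], [0.001, 0.0, -1.0]]
force: [0.4, 0.2, 1.0]
opening: 0.601
```

View pics/v5.png

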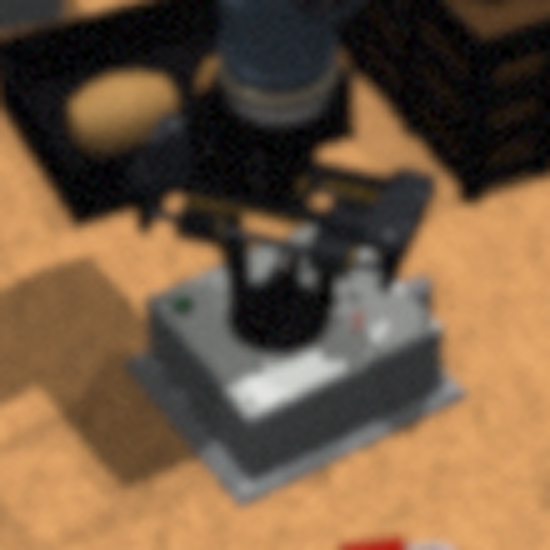

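```bash
python3 - <<'E'
from h import *
s=bot.read_state();p=s['position'];R=s['tcp_rot'];im=cv2.imread('pics/v5.png')
for a in(-.0265,0,.0265):
  for z in(0,.025):
    q=(proj('side',[p+R[:,1]*a+[0,0,z]])[0]-[200,130]+.5)*5-.5;cv2.circle(im,tuple(int(x) for x in q),4,(0,255,0) if a else (0,0,255),1)
cv2.imwrite('pics/v5b.png',im[150:400,120:480])
E
```

```text
(no output)
```

View pics/v5b.png

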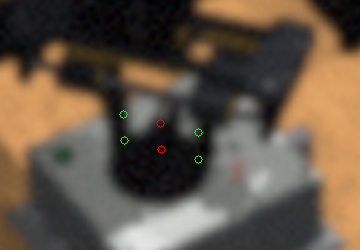

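The jaw midpoint projects onto the bar, so I'll close.

```bash
python3 -m handwheel '[{"hand":-1,"dx":0,"dy":0,"dz":0,"wx":0,"wy":0,"wz":0},{"hand":-1,"dx":0,"dy":0,"dz":0,"wx":0,"wy":0,"wz":0},{"hand":-1,"dx":0,"dy":0,"dz":0,"wx":0,"wy":0,"wz":0},{"hand":-1,"dx":0,"dy":0,"dz":0,"wx":0,"wy":0,"wz":0},{"hand":-1,"dx":0,"dy":0,"dz":0,"wx":0,"wy":0,"wz":0},{"hand":-1,"dx":0,"dy":0,"dz":0,"wx":0,"wy":0,"wz":0},{"hand":-1,"dx":0,"dy":0,"dz":0,"wx":0,"wy":0,"wz":0},{"hand":-1,"dx":0,"dy":0,"dz":0,"wx":0,"wy":0,"wz":0},{"hand":-1,"dx":0,"dy":0,"dz":0,"wx":0,"wy":0,"wz":0}]'
python3 -c "
from h import *
s=bot.read_state();print(s['moment'],s['force'],s['joint_positions'],s['tcp_rot'].T@s['force'])"
```

```text
time_s: 13.45
position: [0.526, 0.174, 0.0866]
tcp_rot: [[0.734, 0.679, -0.003], [0.679, -0.734, 0.003], [-0.0, -0.005, -1.0]]
force: [-2.9, 6.6, 3.1]
opening: 0.159
[ 1.03013019  0.64075158 -0.06111412] [-2.94430618  6.58752087  3.10877913] [ 6.63660172 36.09907861 98.77421659  0.2854786  45.30372788 53.68304381] [ 2.30858913 -6.85033523 -3.07769414]
```

```bash
python3 -m handwheel '[{"hand":-1,"dx":-0.2,"dy":0.25,"dz":0,"wx":0,"wy":0,"wz":0},{"hand":-1,"dx":0,"dy":0,"dz":0,"wx":0,"wy":0,"wz":0},{"hand":-1,"dx":0,"dy":0,"dz":0,"wx":0,"wy":0,"wz":-0.1},{"hand":-1,"dx":0,"dy":0,"dz":0,"wx":0,"wy":0,"wz":-0.1},{"hand":-1,"dx":0,"dy":0,"dz":0,"wx":0,"wy":0,"wz":-0.1},{"hand":-1,"dx":0,"dy":0,"dz":0,"wx":0,"wy":0,"wz":-0.1}]'
python3 -c "
from h import *
s=bot.read_state();print(s['moment'],s['tcp_rot'].T@s['force'])"
```

```text
time_s: 14.05
position: [0.5255, 0.1749, 0.0867]
tcp_rot: [[0.942, 0.337, -0.001], [0.337, -0.942, 0.001], [-0.001, -0.001, -1.0]]
force: [-1.4, 2.8, 2.6]
opening: 0.159
[0.32180455 0.41577361 0.11688005] [-0.36652924 -3.06725749 -2.54957813]
```

```bash
python3 -m handwheel '[{"hand":-1,"dx":-0.05,"dy":0.1,"dz":0,"wx":0,"wy":0,"wz":-0.1},{"hand":-1,"dx":0,"dy":0,"dz":0,"wx":0,"wy":0,"wz":-0.1},{"hand":-1,"dx":0,"dy":0,"dz":0,"wx":0,"wy":0,"wz":-0.1},{"hand":-1,"dx":0,"dy":0,"dz":0,"wx":0,"wy":0,"wz":-0.1},{"hand":-1,"dx":0,"dy":0,"dz":0,"wx":0,"wy":0,"wz":-0.1},{"hand":-1,"dx":0,"dy":0,"dz":0,"wx":0,"wy":0,"wz":-0.1},{"hand":-1,"dx":0,"dy":0,"dz":0,"wx":0,"wy":0,"wz":-0.1},{"hand":-1,"dx":0,"dy":0,"dz":0,"wx":0,"wy":0,"wz":-0.1},{"hand":-1,"dx":0,"dy":0,"dz":0,"wx":0,"wy":0,"wz":-0.08},{"hand":-1,"dx":0,"dy":0,"dz":0,"wx":0,"wy":0,"wz":0}]'
python3 - <<'E'
from h import *
s=bot.read_state();R=s['tcp_rot'];print(s['moment'],R.T@s['force'],s['joint_positions'],'bar yaw',np.degrees(np.arctan2(R[1,0],R[0,0])))
for n in('top','side'):
    grab(n,n+'6')
b=cv2.imread('pics/side6.png')[130:240,200:310];a=cv2.imread('pics/top6.png')[150:260,160:270]
cv2.imwrite('pics/v6.png',cv2.resize(np.hstack([b,a]),None,fx=3.6,fy=3.6,interpolation=2))
E
```

```text
time_s: 15.05
position: [0.5256, 0.177, 0.0867]
tcp_rot: [[0.861, -0.509, 0.001], [-0.509, -0.861, 0.003], [-0.001, -0.003, -1.0]]
force: [0.1, 5.3, 0.9]
opening: 0.163
[0.91308616 0.19759175 0.24083608] [-2.59281137 -4.62592595 -0.90642364] [  6.98660824  36.06786979  98.85164212   0.20654117  45.02391034
 127.42320601] bar yaw -30.582453536337844
```

View pics/v6.png

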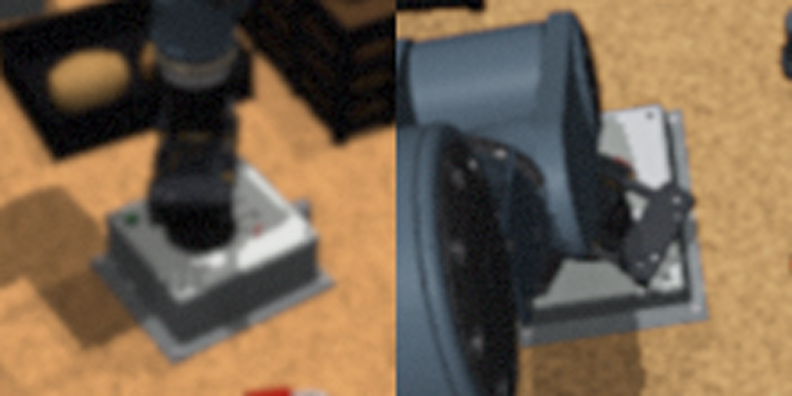

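```bash
cat > st.py <<'E'
from h import *
s=bot.read_state();R=s['tcp_rot'];print(s['time_s'],s['position'].round(4),'M',s['moment'].round(3),'Ftool',(R.T@s['force']).round(1),'bar yaw',np.degrees(np.arctan2(R[1,0],R[0,0])).round(2),'op',s['opening'].round(4))
E
for i in 1 2 3; do python3 -m handwheel '[{"hand":-1,"dx":0,"dy":0,"dz":0,"wx":0,"wy":0,"wz":-0.015},{"hand":-1,"dx":0,"dy":0,"dz":0,"wx":0,"wy":0,"wz":0},{"hand":-1,"dx":0,"dy":0,"dz":0,"wx":0,"wy":0,"wz":0}]'>/dev/null; python3 st.py;done
```

```text
Traceback (most recent call last):
  File "st.py", line 2, in <module>
    s=bot.read_state();R=s['tcp_rot'];print(s['time_s'],s['position'].round(4),'M',s['moment'].round(3),'Ftool',(R.T@s['force']).round(1),'bar yaw',np.degrees(np.arctan2(R[1,0],R[0,0])).round(2),'op',s['opening'].round(4))
                                                                                                                                                                                                        ^^^^^^^^^^^^^^^^^^
AttributeError: 'float' object has no attribute 'round'
Traceback (most recent call last):
  File "st.py", line 2, in <module>
    s=bot.read_state();R=s['tcp_rot'];print(s['time_s'],s['position'].round(4),'M',s['moment'].round(3),'Ftool',(R.T@s['force']).round(1),'bar yaw',np.degrees(np.arctan2(R[1,0],R[0,0])).round(2),'op',s['opening'].round(4))
                                                                                                                                                                                                        ^^^^^^^^^^^^^^^^^^
AttributeError: 'float' object has no attribute 'round'
Traceback (most recent call last):
  File "st.py", line 2, in <module>
    s=bot.read_state();R=s['tcp_rot'];print(s['time_s'],s['position'].round(4),'M',s['moment'].round(3),'Ftool',(R.T@s['force']).round(1),'bar yaw',np.degrees(np.arctan2(R[1,0],R[0,0])).round(2),'op',s['opening'].round(4))
                                                                                                                                                                                                        ^^^^^^^^^^^^^^^^^^
AttributeError: 'float' object has no attribute 'round'
```

```bash
sed -i "s/s\['opening'\].round(4)/round(s['opening'],4)/" st.py; python3 st.py; for i in 1 2; do python3 -m handwheel '[{"hand":-1,"dx":0,"dy":0,"dz":0,"wx":0,"wy":0,"wz":0}]'>/dev/null; python3 st.py;done
```

```text
16.05 [0.5257 0.1771 0.0867] M [0.976 0.199 0.295] Ftool [-2.8 -3.7 -0.4] bar yaw -33.06 op 0.1594
16.15 [0.5257 0.1771 0.0867] M [0.937 0.293 0.261] Ftool [-2.8 -5.  -0.5] bar yaw -33.06 op 0.1534
16.25 [0.5257 0.1771 0.0866] M [0.966 0.269 0.227] Ftool [-3.5 -3.7 -0.2] bar yaw -33.06 op 0.1621
```

```bash
python3 - <<'E'
from fit import *
s=bot.read_state()
for n in('top','side'): grab(n,n+'7')
c=np.array([s['position'][0],s['position'][1]])
ims=[]
for n,u0,v0 in(('side',225,165),('top',180,165)):
    for d in(0,1):
        b=cv2.resize(cv2.imread(f'pics/{n}7.png')[v0:v0+60,u0:u0+70],None,fx=5.5,fy=5.5,interpolation=2)
        if d:
            for a,col in((-32.4,(0,255,0)),):
                k=np.radians(a)
                for r in(.010,.030):
                    q=(proj(n,[[c[0]+r*np.cos(k),c[1]+r*np.sin(k),.112]])[0]-[u0,v0]+.5)*5.5-.5;cv2.circle(b,tuple(int(x) for x in q),3,col,1)
        ims.append(b)
cv2.imwrite('pics/v7.png',np.vstack([np.hstack(ims[:2]),np.hstack(ims[2:])])[:600])
for n in('top','side'):
    mark(n,n+'7')
xs=np.arange(-20,-2,1.)*1e-3;g=np.load('pics/top7.npz')['p'].astype(np.float32).mean(2)
acc=sum(cv2.remap(g,q[:,:1],q[:,1:],cv2.INTER_CUBIC).ravel()/7 for q in [proj('top',w('top',xs,y,.106)).astype(np.float32) for y in np.arange(.003,.0091,.001)])
print(' '.join(f'{x*1e3:.0f}:{a:.0f}' for x,a in zip(xs,acc)))
E
```

```text
top top7 mark x -0.034 -0.01163492766254854 -0.029491635376946494
top top7 mark x -0.0225 -0.011791655098673368 -0.01956823422818296
top top7 mark x -0.034 -0.01161821710538596 -0.0305496860044802
side side7 mark x -0.034 -0.013209127855969163 -0.02852639615330297
side side7 mark x -0.0225 -0.013687149755694579 -0.01818404415237602
side side7 mark x -0.034 -0.013143200352310688 -0.02995278571781873
-20:27 -19:37 -18:46 -17:58 -16:76 -15:93 -14:110 -13:128 -12:141 -11:144 -10:134 -9:113 -8:91 -7:73 -6:65 -5:67 -4:78 -3:96
```

View pics/v7.png

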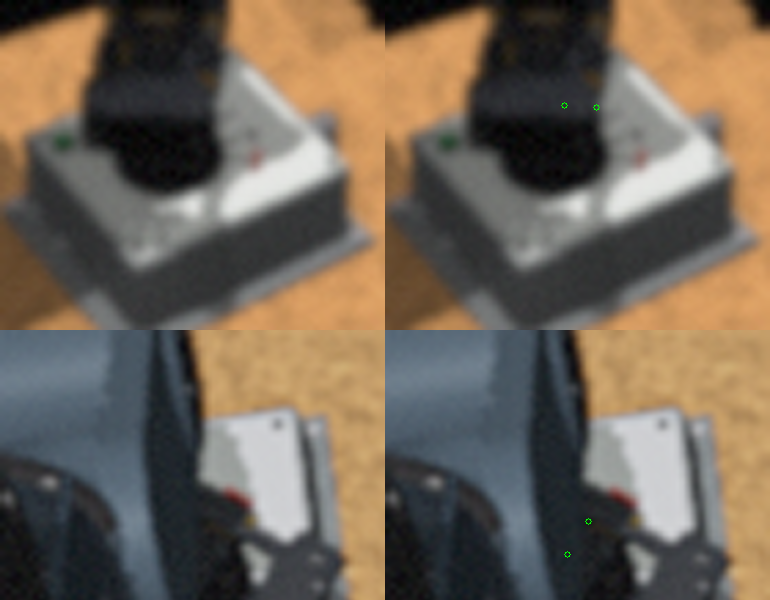

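View pics/top7.png

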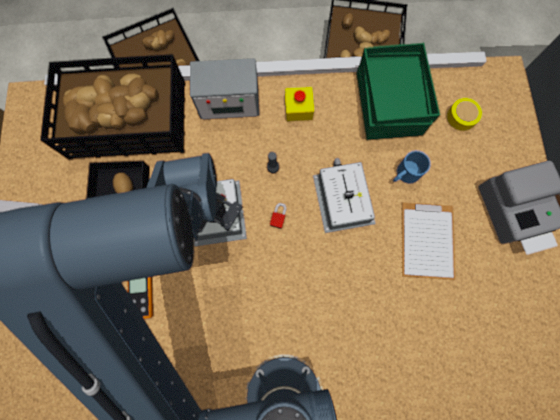

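```bash
python3 -m handwheel '[{"hand":-1,"dx":0,"dy":0,"dz":0,"wx":0,"wy":0,"wz":-0.005},{"hand":-1,"dx":0,"dy":0,"dz":0,"wx":0,"wy":0,"wz":0},{"hand":-1,"dx":0,"dy":0,"dz":0,"wx":0,"wy":0,"wz":0},{"hand":-1,"dx":0,"dy":0,"dz":0,"wx":0,"wy":0,"wz":0},{"hand":-1,"dx":0,"dy":0,"dz":0,"wx":0,"wy":0,"wz":0}]'>/dev/null; python3 st.py; python3 -c "
from rig import hand_in
print(hand_in())"
```

```text
16.85 [0.5257 0.1771 0.0867] M [0.954 0.229 0.254] Ftool [-4.  -5.5 -1.4] bar yaw -33.35 op 0.1623
the job is handed in; nothing more can be done
None
```

I slid the damper grip to the yellow mark first, then turned the fan dial clockwise to the third position. I handed the job in with the gripper still holding the dial, at about 17 s on the robot's clock.

- **Damper:** My first placing was about 1 mm too far forward, so I regrasped it and moved it back. In the last top view the white line is at about −11.3 mm and the mark at about −11.7 mm along the slot, so they agree within my measuring error of about 0.5 mm. In the side view the line is too blurred to place to better than 1–2 mm.
- **Dial:** The gripper turned about 76°, against 74.9° for the third position and 77.9° for the end stop. The holding torque was steady at about 0.25 N m, close to the 0.26 N m you gave for that position, and well short of end-stop pressing. The opening stayed at about 14 mm, the thickness of the bar.
- **Not confirmed:** I could not see the pointer directly, because the gripper and arm hide it in both cameras. The dial angle therefore rests on the arm's own readings and the torque, and the bar may lag the gripper by a degree or so.
- **Camera disagreement:** The two cameras differed by 3–5 mm sideways on where the stations stand. I centred the gripper on the dial bar by feel; the wrist force read under 8 N whenever I checked it.
- **Other things on the bench:** Those visible in the last top view had not moved. The arm partly hid the sample tray and the gas meter.

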